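# Clamp the reagent bottle

### The arm

A 6-joint arm with a two-finger parallel gripper is mounted at the origin on the work surface. World frame = base frame: x ahead of the robot, y to its left, z up, the work surface at z = 0. Lengths are in m, angles in degrees, forces in N, time in s.
With the tool pointing down it reaches from about 0.3 to 0.75 m from the base axis. Payload 8.5 kg.
Tool frame: the origin (TCP) lies at the very end of the fingers, on their centre line; the grasp point (between the pads) lies 19 mm behind it; z points along the fingers, y is the line along which they close (so a half turn about z gives the same grasp; the last joint's range is limited). The gripper opens to 85 mm and grips with 20 to 120 N. Pads are 22 mm wide; open, the fingers measure 114 mm over their backs; the gripper's body (76 mm by 85 mm) begins 54 mm behind the grasp point. The pads swing forward as they close: fully open they stand 13 mm farther back than shut.
Start: joints at [-81.836, 21.807, 74.336, -0, 83.858, -12.336], TCP at [0.193, -0.515, 0.231] pointing down, gripper open.
Joint ranges: [-178.18, 178.18], [-50.72, 133.34], [12.68, 142.11], [-81.47, 261.47], [9.98, 163.14], [-165.26, 165.26]. Speed limits (degrees/s): [136.94, 136.94, 180, 180, 180, 180].

### API

Orientations are given as a 3x3 rotation matrix whose columns are the frame's x, y, z axes.
In Python, from rig import observe, cams, ticket gives the robot as it stands.
- The arm moves only by the tool move_arm, never from a script. Its arguments are lists of equal length, an entry for each row: "jaw": the finger opening in cm, from 0 to 8.54; "dp": the shift along the tool's x, y, z in cm, a list of three; "turn": the turn, a rotation vector about the tool's x, y, z in rad, a list of three. In form: {"jaw": [jaw, ...], "dp": [[tx, ty, tz], ...], "turn": [[wx, wy, wz], ...]}. A call has 1 to 12 rows; each row shifts and turns the commanded pose from where the row before left it, along the tool's axes as they then stand; what a row does not reach is not made up. A row lasts 1/12 s, in which the tool goes at most 41.7 mm and 7.16 degrees, less where a joint would pass 70% of its speed; a pose out of reach is approached as far as the arm can. A call is refused whole if a number of a shift passes 4.17 or a number of a turn 0.125, either way. A call with a gripper value outside its range is refused whole. The fingers move at their own pace and stop on an object; "force" is the grip in N (left out, the last holds). Time passes only in rows, so rows that do not move let the fingers close. It gives the time, the measured TCP pose, the force, the opening and the grip force at its end, in the units of the state.
- observe(): the state, without advancing time (a new reading comes with each control period).
- cams.get_image(name): name is "side" or "top" or "wrist"; returns (picture, depth): 420x560x3 uint8, red, green, blue; 420x560 float32, m along the optical axis (not along the pixel's ray), 0 where there is no reading.
- cams.calibration(name): a dict with "vertical_fov" (degrees; the focal length in pixels is half the picture's height over the tangent of half this angle, whatever the lens; pixels are square), "cx", "cy" (the principal point, pixels), "view" (4x4, takes a point from world to camera coordinates); the wrist camera has in their place "tool_from_camera" (4x4, takes a point from camera to tool coordinates, whose origin is the TCP and whose axes are the flange's). Camera axes: x right, y up, looking along -z (the intrinsics and any distortion apply to the point x, -y, -z); pixel columns grow to the right and rows downward; lengths in m; the calibration is good to about 2 mm. A picture is of the moment at which its call begins: read the wrist's pose just before it. calibration takes no time and is no camera call.
- ticket.close_job(): hands the job in; it is judged then, once.
Trained networks look in the newest picture that a camera, given by its name, has taken for a name from the list of things; names that differ only in an ending like _2 or _b are one class to them, and where a whole thing is asked for, a point or a joint stands for the part that bears it (a point fixed in the world has none). Each returns a list of dicts, best first, with "p" (0 to 1); they miss things now and then, are a little off and sometimes report something else, mostly with a low value. They report only what shows in the picture. A call takes as long as a camera call. They do not tell look-alikes from the thing itself.
- cams.spot_in(camera, query): "box" ([centre column, centre row, width, height] as shares, 0 to 1, of the picture: columns of its width, rows of its height, round what is visible of it).
- cams.outline_of(camera, query): "mask" (420x560 bool, what is visible of it) and "box" ([centre column, centre row, width, height] as shares, 0 to 1, of the picture: columns of its width, rows of its height, round what is visible of it).
- cams.mark_of(camera, query): "location" ([column, row] as shares, 0 to 1, of the picture: columns of its width, rows of its height: a listed point, or the origin of a listed thing).
The state is a dict: "time_s": time; "q": joint angles; "qvel": joint speeds; "joint_efforts": joint torques, N m; "position": TCP position; "tool_rot": TCP orientation; "ft_force": force on the tool from outside, world axes, zero at the start; "wrist_torque": the same for the moment, N m; "grip_width": finger opening in m; "gripper_force": force on a finger pad.
Only numpy, scipy, OpenCV 4.12 (cv2) and the standard library are available. Lean on these libraries where they do the work, as an engineer would, in place of code of your own. Each camera call takes 0.05 s, during which the arm holds its last target. There are 200 camera calls.

### The job

Push the sliding jaw of the bottle clamp up until the bottle standing in it is snug between the jaw and the fixed stop, then flip the cam lever fully down to lock the jaw there. Keep the bottle upright, and leave the bottles on the white board and the glass flask alone.

Things in the scene. Friction and masses are not known exactly. Their poses are not given: they have to be found in the camera images.
- clamp: Bottle clamp fixed to the bench: a white bed plate 140 x 345 x 15 mm with an upright aluminium stop plate (120 mm wide, 90 mm tall above the bench) at its +y end. Origin: on the bench under the middle of the bed; its y axis is the sliding direction, towards the fixed stop; its x axis points across the bed, away from the robot; z up. The jaw's carriage and the cam lever are on the -y part.
- stop_face (a point): Middle of the fixed stop's rubber face, at bed-top height (15 mm above the bench). The face is upright and looks along the clamp's -y.
- jaw_face (a point): Middle of the sliding jaw's rubber face, at bed-top height. The jaw plate is 120 mm wide, its top 88 mm above the bench; the face looks along the clamp's +y, to the stop. It moves with joint jaw.
- post_top (a point): Centre of the top of the square black push post on the tail of the jaw's carriage, 89 mm above the bench, 140 mm behind the jaw face. The post is 24 x 24 mm, its sides along the clamp's x and y, and stands 55 mm above the carriage: pinch or push it to slide the jaw. The upright lever stands 70 mm from it on the jaw side.
- jaw (a joint): Travel of the sliding jaw, m: 0 with the faces 150 mm apart, grows towards the stop (gap between faces = 0.150 - value), limit 0.105. With the lever free it slides against about 3 N (under 10 N when pushing the bottle too) and stays where left; beyond snug it meets a firm stop. With the lever down the cam grips the bed and holds it.
- lever_pivot (a point): Pivot of the cam lever, on the jaw's carriage 70 mm behind the jaw face, 39 mm above the bench. The pivot line runs along the clamp's y axis.
- lever_tip (a point): Free end of the cam lever, 110 mm from the pivot. The lever is a bar 12 mm thick and 18 mm wide (along the pivot line), its last 45 mm a black grip 14 x 24 mm.
- lever (a joint): Angle of the cam lever, rad: 0 upright, positive leans to the clamp's -x (robot's side), limits -0.4 and 1.5. At 1.5 it lies flat towards the robot, 39 mm above the bench: locked. Starts within 0.3 of upright. Up to 0.6 it is free (about 1 N at the tip) and stays where left; from 0.7 the cam bites, taking up to about 12 N at the tip; past 1.2 it is over centre and stays shut.
- bottle_small: Amber bottle, black cap, 55 mm diameter, 125 mm tall; origin at the centre of its underside. One of the three bottles stands in the clamp, the other two on the white board.
- bottle_medium: Amber bottle like the small one, 70 mm diameter, 140 mm tall; origin at the centre of its underside.
- bottle_large: Amber bottle like the small one, 85 mm diameter, 155 mm tall; origin at the centre of its underside.
- board: White plastic board 300 x 140 x 15 mm fixed on the bench, long side along its x, where the other two bottles stand; origin under its centre.
- flask: Loose volumetric glass flask, 72 mm wide, 165 mm tall, standing on the bench; origin at the centre of its underside.
Mind the look-alikes: they are no part of the job. Leave any purple look-alike of the bottle_small alone.

How it is judged (in metres and radians):
On the way, in this order (a step that is already met when the one before it is completed fails the run):
1. with the lever still free, the jaw is slid up until the bottle is snug against the stop (((y of jaw_face in the frame of stop_face above -0.06 m and y of bottle_small in the frame of stop_face above -0.0335 m and horizontal distance between bottle_small and stop_face below 0.09 m) or (y of jaw_face in the frame of stop_face above -0.075 m and y of bottle_medium in the frame of stop_face above -0.041 m and horizontal distance between bottle_medium and stop_face below 0.09 m) or (y of jaw_face in the frame of stop_face above -0.09 m and y of bottle_large in the frame of stop_face above -0.0485 m and horizontal distance between bottle_large and stop_face below 0.09 m)) and value of joint lever below 0.6 rad), for 0.1 s.
2. the cam lever is flipped down to lock (value of joint lever above 1.3 rad), for 0.2 s.
At the end, for the whole second after the job is handed in: The clamped bottle stands upright (0.08 rad) within 35 mm of the clamp's middle line, at most 5 mm play between jaw and stop; lever above 1.3 rad; all at rest; the other bottles stand on the board; the flask within 30 mm of its start (((y of bottle_small in the frame of stop_face between -0.0335 and -0.0245 m and x of bottle_small in the frame of stop_face between -0.035 and 0.035 m and y of jaw_face in the frame of stop_face above -0.06 m and linear speed of bottle_small below 0.01 m/s and x of bottle_medium in the frame of board between -0.15 and 0.15 m and y of bottle_medium in the frame of board between -0.07 and 0.07 m and x of bottle_large in the frame of board between -0.15 and 0.15 m and y of bottle_large in the frame of board between -0.07 and 0.07 m) or (y of bottle_medium in the frame of stop_face between -0.041 and -0.032 m and x of bottle_medium in the frame of stop_face between -0.035 and 0.035 m and y of jaw_face in the frame of stop_face above -0.075 m and linear speed of bottle_medium below 0.01 m/s and x of bottle_small in the frame of board between -0.15 and 0.15 m and y of bottle_small in the frame of board between -0.07 and 0.07 m and x of bottle_large in the frame of board between -0.15 and 0.15 m and y of bottle_large in the frame of board between -0.07 and 0.07 m) or (y of bottle_large in the frame of stop_face between -0.0485 and -0.0395 m and x of bottle_large in the frame of stop_face between -0.035 and 0.035 m and y of jaw_face in the frame of stop_face above -0.09 m and linear speed of bottle_large below 0.01 m/s and x of bottle_small in the frame of board between -0.15 and 0.15 m and y of bottle_small in the frame of board between -0.07 and 0.07 m and x of bottle_medium in the frame of board between -0.15 and 0.15 m and y of bottle_medium in the frame of board between -0.07 and 0.07 m)) and value of joint lever above 1.3 rad and velocity of joint jaw between -0.005 and 0.005 m/s and velocity of joint lever between -0.05 and 0.05 rad/s and angle between each of bottle_small, bottle_medium, bottle_large, flask's own z axis and vertical below 0.08 rad and distance of flask from where it was at the start of the episode below 0.03 m); the robot touches nothing.
It fails at once if a bottle on the board is pushed more than 30 mm ((horizontal distance between bottle_small and stop_face above 0.13 m and distance of bottle_small from where it was at the start of the episode above 0.03 m) or (horizontal distance between bottle_medium and stop_face above 0.13 m and distance of bottle_medium from where it was at the start of the episode above 0.03 m) or (horizontal distance between bottle_large and stop_face above 0.13 m and distance of bottle_large from where it was at the start of the episode above 0.03 m)).
It fails at once if a bottle or the flask is tipped by more than 0.35 rad (angle between any of bottle_small, bottle_medium, bottle_large, flask's own z axis and vertical above 0.35 rad).
It fails at once if the flask is pushed more than 30 mm (distance of flask from where it was at the start of the episode above 0.03 m).
It also fails if it takes over 48 s, if anything falls off the work surface, if the arm or the gripper's body presses on something with over 40 N, if the wrist force passes 120 N, or if a joint passes its speed limit or range.

## Working session

There is one attempt and no reset: what is moved stays moved. The work goes in short steps, Python scripts to look and compute and a tool call to move; the robot and the scene stay as the last step left them, time stands still between calls to the robot, and variables do not carry over. Pictures are saved under pics/ and viewed, at most 10 in all, crops included, and the job is handed in when it is done.

Besides the shell and the picture viewer there is one more tool, called after "Call:" in YAML: its name, and indented under it one key for each argument. move_arm: Moves the arm, as the interface text tells. Its arguments: {"type":"object","properties":{"jaw":{"type":"array","items":{"type":"number"}},"dp":{"type":"array","items":{"type":"array","items":{"type":"number"}}},"turn":{"type":"array","items":{"type":"array","items":{"type":"number"}}},"force":{"type":"number"}},"required":["jaw","dp","turn"]}

```bash
mkdir -p pics
cat > h.py <<'E'
import numpy as np, cv2
from rig import observe, cams, ticket
def grab(n):
    s=observe(); im,d=cams.get_image(n); return s,im,d
def world(n,u,v,z,s=None):
    "pixel + depth(m) -> world"
    c=cams.calibration(n); f=210/np.tan(np.radians(c["vertical_fov"])/2)
    p=np.array([(u-c["cx"])*z/f,-(v-c["cy"])*z/f,-z,1.])
    if "view" in c: return (np.linalg.inv(c["view"])@p)[:3]
    t=c["tool_from_camera"]@p; return np.array(s["tool_rot"])@t[:3]+np.array(s["position"])
def ray_at(n,u,v,h,s=None):
    a=world(n,u,v,.1,s);b=world(n,u,v,1.,s); return a+(b-a)*(h-a[2])/(b[2]-a[2])
E
python3 - <<'E'
from h import *
for n in ("top","side"):
    s,im,d=grab(n); cv2.imwrite(f"pics/{n}0.png",im[:,:,::-1]); np.save(n+"d.npy",d)
    print(n,{k:(v if k!="view" else np.round(v,3).tolist()) for k,v in cams.calibration(n).items()})
    for q,h in (("stop_face",.015),("jaw_face",.015),("post_top",.089),("lever_pivot",.039),("lever_tip",None),("flask",0),("board",0),("bottle_small",.015),("bottle_medium",.015),("bottle_large",.015),("clamp",0)):
        for r in cams.mark_of(n,q)[:2]:
            u,v=r["location"][0]*560,r["location"][1]*420
            z=d[min(int(v),419),min(int(u),559)]
            print(q,round(r["p"],2),round(u),round(v),"ray",np.round(ray_at(n,u,v,h),3) if h is not None else "", "dep",np.round(world(n,u,v,z),3))
print(s["time_s"],s["tool_rot"],s["ft_force"])
E
```

```text
top {'vertical_fov': 55.60841734504023, 'cx': 274.46169923959354, 'cy': 212.50798084046028, 'view': [[-0.007, -1.0, 0.007, 0.035], [0.99, -0.006, 0.142, -0.555], [-0.142, 0.008, 0.99, -1.079], [0.0, 0.0, 0.0, 1.0]]}
stop_face 0.91 249 211 ray [0.563 0.103 0.015] dep [0.559 0.102 0.04 ]
jaw_face 0.68 298 206 ray [ 0.578 -0.037  0.015] dep [ 0.578 -0.037  0.014]
jaw_face 0.19 304 206 ray [ 0.578 -0.053  0.015] dep [ 0.567 -0.048  0.08 ]
post_top 0.74 351 200 ray [ 0.58  -0.177  0.089] dep [ 0.58  -0.177  0.086]
lever_pivot 0.66 328 200 ray [ 0.59  -0.12   0.039] dep [ 0.571 -0.105  0.144]
lever_tip 0.47 337 197 ray  dep [ 0.604 -0.151  0.012]
lever_tip 0.37 415 202 ray  dep [ 0.58  -0.361  0.051]
flask 0.86 416 204 ray [ 0.582 -0.384  0.   ] dep [ 0.574 -0.365  0.052]
board 0.58 136 224 ray [0.529 0.429 0.   ] dep [0.528 0.425 0.013]
bottle_small 0.9 186 206 ray [0.58  0.286 0.015] dep [0.568 0.27  0.088]
bottle_small 0.86 185 237 ray [0.489 0.285 0.015] dep [0.483 0.27  0.082]
bottle_large 0.63 269 208 ray [0.572 0.047 0.015] dep [0.552 0.046 0.148]
clamp 0.73 307 208 ray [ 0.574 -0.0
[... 813 characters left out ...]
mall 0.75 241 326 ray [0.485 0.298 0.015] dep [0.477 0.312 0.033]
bottle_small 0.7 157 285 ray [0.706 0.272 0.015] dep [0.697 0.281 0.027]
bottle_medium 0.76 226 389 ray [0.443 0.434 0.015] dep [0.424 0.463 0.064]
bottle_large 0.87 257 246 ray [0.57  0.052 0.015] dep [0.534 0.126 0.079]
bottle_large 0.35 245 255 ray [0.579 0.097 0.015] dep [0.562 0.128 0.043]
clamp 0.56 269 226 ray [ 0.588 -0.061  0.   ] dep [0.531 0.064 0.096]
clamp 0.17 310 178 ray [ 0.58  -0.359  0.   ] dep [ 0.575 -0.344  0.009]
0.6 [[ 9.36673680e-01  3.50203395e-01 -7.86739552e-06]
 [ 3.50203394e-01 -9.36673677e-01  7.99201344e-05]
 [ 2.06191201e-05 -7.76142750e-05 -9.99999997e-01]] [ 0.117217   -0.63708166 -0.68734169]
```

View pics/top0.png

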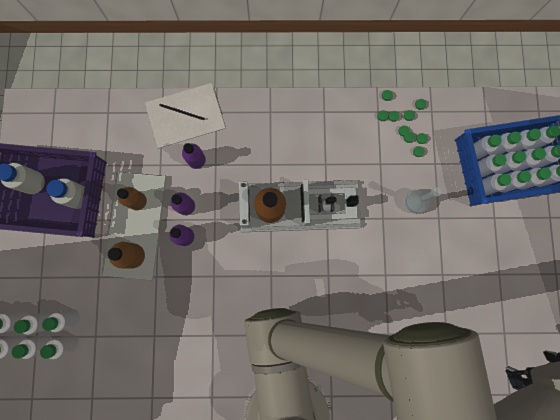

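View pics/side0.png

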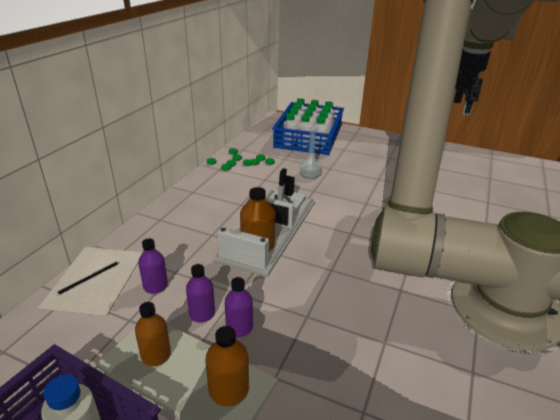

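Run:
```python
from h import *
# heights along the clamp line, from top depth
d=np.load("topd.npy"); v,u=np.mgrid[0:420,0:560]
c=cams.calibration("top"); f=210/np.tan(np.radians(c["vertical_fov"])/2)
P=np.stack([(u-c["cx"])*d/f,-(v-c["cy"])*d/f,-d,np.ones_like(d)],-1)@np.linalg.inv(c["view"]).T
X,Y,Z=P[...,0],P[...,1],P[...,2]
def st(name,m):
    p=P[m][:,:2]; print(name,m.sum(),np.round(np.percentile(p,[2,50,98],axis=0),3).tolist(), np.round(np.cov(p.T)*1e6).tolist()); return p
w=(X>.45)&(X<.7)&(d>0)
p=st("post top",w&(Z>.08)&(Z<.098)&(Y<-.155)&(Y>-.215))
p=st("jaw plate",w&(Z>.078)&(Z<.096)&(Y<-.03)&(Y>-.075)); a=cv2.minAreaRect(p.astype(np.float32)); print(a)
p=st("stop plate",w&(Z>.082)&(Z<.098)&(Y>.07)&(Y<.16)); print(cv2.minAreaRect(p.astype(np.float32)))
p=st("bottle>0.13",w&(Z>.138)&(Y>-.02)&(Y<.12))
p=st("lever>0.11",w&(Z>.115)&(Y<-.06)&(Y>-.16)); print(Z[w&(Y<-.06)&(Y>-.16)].max())
p=st("flask",(X>.45)&(Z>.1)&(Y<-.28)&(Y>-.45)&(X>.5))
```

```text
post top 86 [[0.572, -0.195], [0.583, -0.183], [0.595, -0.171]] [[50.0, 0.0], [0.0, 54.0]]
jaw plate 285 [[0.522, -0.062], [0.577, -0.053], [0.634, -0.044]] [[1120.0, 33.0], [33.0, 27.0]]
((0.5782612562179565, -0.0527305081486702), (0.11867304146289825, 0.018172569572925568), 1.6504838466644287)
stop plate 396 [[0.515, 0.102], [0.572, 0.113], [0.631, 0.127]] [[1188.0, 50.0], [50.0, 57.0]]
((0.5743886232376099, 0.10181362181901932), (0.11849729716777802, 0.04969219118356705), 3.1584460735321045)
bottle>0.13 269 [[0.549, 0.022], [0.567, 0.043], [0.588, 0.066]] [[122.0, -0.0], [-0.0, 142.0]]
lever>0.11 62 [[0.567, -0.125], [0.573, -0.112], [0.579, -0.102]] [[16.0, 3.0], [3.0, 55.0]]
0.15278586223874602
flask 130 [[0.577, -0.387], [0.586, -0.372], [0.599, -0.366]] [[33.0, -1.0], [-1.0, 34.0]]
```

Top picture: the clamp runs along world +y. The post is at (351,200), the lever at (332,199), the jaw plate at (306,206) and the stop at (243,206). An amber bottle stands in the clamp at (269,203). The amber bottles on the board are at (131,198) and (126,255). The three purple look-alikes, at (194,155), (182,203) and (181,235), are none of my business. The flask is at (416,203).

I'll push the post from behind with closed fingers.

Call:
move_arm:
  jaw: [0, 0, 0, 0, 0, 0, 0, 0, 0, 0, 0, 0]
  dp:
    - [0, 0, 0]
    - [0, 0, 0]
    - [0, 0, 0]
    - [3.3, -2.3, 0]
    - [3.3, -2.3, 0]
    - [3.3, -2.3, 0]
    - [3.3, -2.3, 0]
    - [3.3, -2.3, 0]
    - [3.3, -2.3, 0]
    - [3.3, -2.3, 0]
    - [3.3, -2.3, 0]
    - [3.3, -2.3, 0]
  turn:
    - [0, 0, 0.108]
    - [0, 0, 0.108]
    - [0, 0, 0.108]
    - [0, 0, 0]
    - [0, 0, 0]
    - [0, 0, 0]
    - [0, 0, 0]
    - [0, 0, 0]
    - [0, 0, 0]
    - [0, 0, 0]
    - [0, 0, 0]
    - [0, 0, 0]

```text
time_s: 2.2
position: [0.4839, -0.2967, 0.2315]
tool_rot: [[0.999, 0.034, 0.0], [0.034, -0.999, -0.0], [0.0, 0.0, -1.0]]
ft_force: [0.1, -1.4, -0.3]
grip_width: 0.0003
gripper_force: 0.0
```

Call:
move_arm:
  jaw: [0, 0, 0, 0, 0]
  dp:
    - [3.4, -2.1, 0]
    - [3.4, -2.1, 0]
    - [3.4, -2.1, 0]
    - [0, 0, 0]
    - [0, 0, 0]
  turn:
    - [0, 0, 0]
    - [0, 0, 0]
    - [0, 0, 0]
    - [0, 0, 0]
    - [0, 0, 0]

```text
time_s: 2.62
position: [0.5833, -0.2304, 0.2307]
tool_rot: [[0.999, 0.037, -0.001], [0.037, -0.999, 0.0], [-0.001, -0.0, -1.0]]
ft_force: [-0.7, -0.2, -0.2]
grip_width: -0.0
gripper_force: 0.0
```

Run:
```python
from h import *
s,im,d=grab("wrist"); cv2.imwrite("pics/w1.png",im[:,:,::-1]); print(s["position"])
for q,h in (("post_top",.089),("lever_tip",.149),("lever_pivot",.039),("jaw_face",.015)):
    for r in cams.mark_of("wrist",q)[:1]:
        u,v=r["location"][0]*560,r["location"][1]*420
        print(q,round(r["p"],2),round(u),round(v),np.round(ray_at("wrist",u,v,h,s),4),"dep",np.round(world("wrist",u,v,d[min(int(v),419),min(int(u),559)],s),3))
```

```text
[ 0.58332349 -0.23043566  0.23066089]
post_top 0.57 227 192 [ 0.584  -0.1844  0.089 ] dep [ 0.584 -0.184  0.088]
lever_tip 0.9 120 220 [ 0.5747 -0.1154  0.149 ] dep [ 0.574 -0.115  0.148]
lever_pivot 0.9 165 181 [ 0.5809 -0.1111  0.039 ] dep [ 0.588 -0.122  0.07 ]
jaw_face 0.9 112 177 [ 0.578  -0.0437  0.015 ] dep [ 0.586 -0.062  0.05 ]
```

View pics/w1.png

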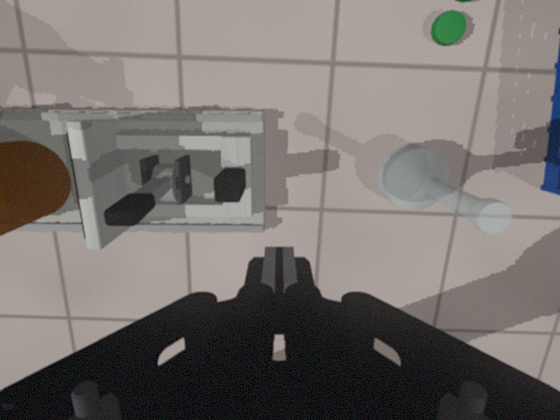

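The wrist view shows the post at (228,184), the lever grip at (125,208) leaning slightly towards the robot, and the flask clear on the right at (410,175). I'm coming down behind the post.

Call:
move_arm:
  jaw: [0, 0, 0, 0, 0, 0, 0, 0]
  dp:
    - [0, 0, 3.6]
    - [0, 0, 3.6]
    - [0, 0, 3.6]
    - [0, 0, 3.6]
    - [0, 0, 3.4]
    - [0, -0.5, 0]
    - [0, -0.8, 0]
    - [0, -0.8, 0]
  turn:
    - [0, 0, 0]
    - [0, 0, 0]
    - [0, 0, 0]
    - [0, 0, 0]
    - [0, 0, 0]
    - [0, 0, 0]
    - [0, 0, 0]
    - [0, 0, 0]

```text
time_s: 3.53
position: [0.5822, -0.2111, 0.0556]
tool_rot: [[0.999, 0.033, 0.003], [0.033, -0.999, -0.002], [0.003, 0.002, -1.0]]
ft_force: [-0.6, -0.4, 0.7]
grip_width: -0.0003
gripper_force: 0.0
```

Call:
move_arm:
  jaw: [0, 0, 0, 0, 0, 0, 0, 0]
  dp:
    - [0, -0.6, 0]
    - [0, -0.6, 0]
    - [0, -0.6, 0]
    - [0, -0.6, 0]
    - [0, -0.6, 0]
    - [0, -0.6, 0]
    - [0, -0.6, 0]
    - [0, -0.6, 0]
  turn:
    - [0, 0, 0]
    - [0, 0, 0]
    - [0, 0, 0]
    - [0, 0, 0]
    - [0, 0, 0]
    - [0, 0, 0]
    - [0, 0, 0]
    - [0, 0, 0]

```text
time_s: 4.2
position: [0.5801, -0.1625, 0.0534]
tool_rot: [[0.999, 0.034, 0.0], [0.034, -0.999, -0.001], [0.0, 0.001, -1.0]]
ft_force: [0.5, -7.4, 1.5]
grip_width: -0.0001
gripper_force: 3.1
```

Call:
move_arm:
  jaw: [0, 0, 0, 0]
  dp:
    - [0, -0.3, 0]
    - [0, -0.3, 0]
    - [0, -0.3, 0]
    - [0, -0.3, 0]
  turn:
    - [0, 0, 0]
    - [0, 0, 0]
    - [0, 0, 0]
    - [0, 0, 0]

```text
time_s: 4.53
position: [0.5797, -0.1515, 0.0534]
tool_rot: [[0.999, 0.034, 0.001], [0.034, -0.999, -0.002], [0.001, 0.002, -1.0]]
ft_force: [2.2, -8.8, 1.8]
grip_width: 0.0001
gripper_force: 4.0
```

Run:
```python
from h import *
s,im,d=grab("wrist"); cv2.imwrite("pics/w2.png",im[:,:,::-1]); print(s["position"],s["ft_force"])
s,im,d=grab("top")
v,u=np.mgrid[0:420,0:560]
c=cams.calibration("top"); f=210/np.tan(np.radians(c["vertical_fov"])/2)
P=np.stack([(u-c["cx"])*d/f,-(v-c["cy"])*d/f,-d,np.ones_like(d)],-1)@np.linalg.inv(c["view"]).T
X,Y,Z=P[...,0],P[...,1],P[...,2]
w=(X>.5)&(X<.65)&(d>0)
for n,m in (("jaw",w&(Z>.078)&(Z<.096)&(Y<.04)&(Y>-.07)),("bottle",w&(Z>.135)&(Y>0)&(Y<.12))):
    print(n,m.sum(),np.round(np.percentile(P[m][:,:3],[2,50,98],axis=0),3).tolist())
cv2.imwrite("pics/top2.png",cv2.resize(im[130:270,180:400,::-1],None,fx=3,fy=3))
```

```text
[ 0.57974632 -0.15152489  0.05343804] [ 2.15956655 -8.79786282  1.80430036]
jaw 298 [[0.52, -0.005, 0.079], [0.574, 0.005, 0.087], [0.634, 0.016, 0.092]]
bottle 321 [[0.547, 0.033, 0.136], [0.568, 0.056, 0.167], [0.595, 0.079, 0.172]]
```

View pics/top2.png

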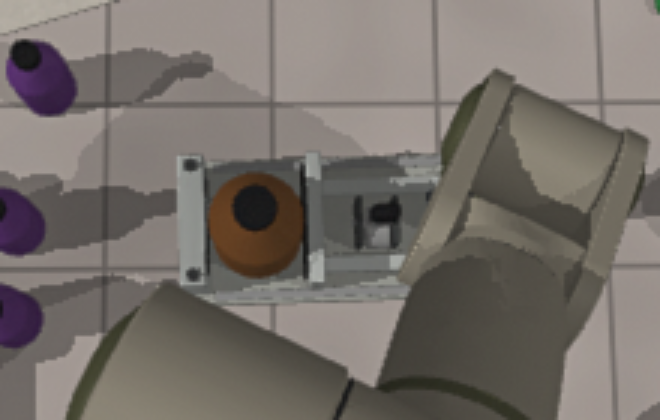

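The crop shows the large bottle upright between the jaw plate and the stop, with only a few mm of gap left at the stop. The jaw has moved about 58 mm. I'll creep on and watch the force.

Call:
move_arm:
  jaw: [0, 0, 0]
  dp:
    - [0, -0.2, 0]
    - [0, -0.2, 0]
    - [0, -0.1, 0]
  turn:
    - [0, 0, 0]
    - [0, 0, 0]
    - [0, 0, 0]

```text
time_s: 4.88
position: [0.5796, -0.1469, 0.0535]
tool_rot: [[0.999, 0.034, 0.001], [0.034, -0.999, -0.003], [0.001, 0.003, -1.0]]
ft_force: [0.3, -12.8, 0.2]
grip_width: -0.0001
gripper_force: 6.7
```

Call:
move_arm:
  jaw: [0, 0, 0]
  dp:
    - [0, -0.1, 0]
    - [0, -0.1, 0]
    - [0, 0, 0]
  turn:
    - [0, 0, 0]
    - [0, 0, 0]
    - [0, 0, 0]

```text
time_s: 5.13
position: [0.5796, -0.1468, 0.0535]
tool_rot: [[0.999, 0.033, 0.001], [0.033, -0.999, -0.006], [0.001, 0.006, -1.0]]
ft_force: [0.3, -18.0, -0.8]
grip_width: -0.0003
gripper_force: 9.2
```

The force rises while the jaw stands still, so it's snug. I'll back off, lift and check.

Call:
move_arm:
  jaw: [0, 0, 0, 0, 0, 0, 0, 0, 0]
  dp:
    - [0, -0.1, 0]
    - [0, 0, 0]
    - [0, 1.2, 0]
    - [0, 1.8, 0]
    - [0, 0, -3.0]
    - [0, 0, -4.0]
    - [0, 0, -4.0]
    - [0, 0, -4.0]
    - [0, 0, 0]
  turn:
    - [0, 0, 0]
    - [0, 0, 0]
    - [0, 0, 0]
    - [0, 0, 0]
    - [0, 0, 0]
    - [0, 0, 0]
    - [0, 0, 0]
    - [0, 0, 0]
    - [0, 0, 0]

```text
time_s: 5.88
position: [0.5822, -0.1731, 0.2111]
tool_rot: [[0.999, 0.034, 0.011], [0.034, -0.999, -0.005], [0.011, 0.005, -1.0]]
ft_force: [-0.1, 1.0, 1.0]
grip_width: -0.0002
gripper_force: 0.0
```

Run:
```python
from h import *
s,im,d=grab("wrist"); cv2.imwrite("pics/w3.png",im[:,:,::-1]); print(s["position"])
for q,h in (("post_top",.089),("lever_tip",.149),("lever_pivot",.039)):
    for r in cams.mark_of("wrist",q)[:1]:
        u,v=r["location"][0]*560,r["location"][1]*420
        print(q,round(r["p"],2),round(u),round(v),np.round(ray_at("wrist",u,v,h,s),4),"dep",np.round(world("wrist",u,v,d[min(int(v),419),min(int(u),559)],s),3))
s,im,d=grab("top")
v,u=np.mgrid[0:420,0:560]
c=cams.calibration("top"); f=210/np.tan(np.radians(c["vertical_fov"])/2)
P=np.stack([(u-c["cx"])*d/f,-(v-c["cy"])*d/f,-d,np.ones_like(d)],-1)@np.linalg.inv(c["view"]).T
X,Y,Z=P[...,0],P[...,1],P[...,2]
w=(X>.5)&(X<.65)&(d>0)
for n,m in (("jaw",w&(Z>.078)&(Z<.096)&(Y<.04)&(Y>-.07)),("bottle",w&(Z>.135)&(Y>0)&(Y<.12)),("lever",w&(Z>.115)&(Y>-.1)&(Y<-.015)&(Z<.16))):
    print(n,m.sum(),np.round(np.percentile(P[m][:,:3],[2,50,98],axis=0),3).tolist())
```

```text
[ 0.58223723 -0.17313009  0.21106494]
post_top 0.73 155 187 [ 0.5918 -0.071   0.089 ] dep [ 0.585 -0.06   0.059]
lever_tip 0.83 97 231 [ 0.5737 -0.0526  0.149 ] dep [ 0.574 -0.053  0.149]
lever_pivot 0.62 157 186 [ 0.5809 -0.0544  0.039 ] dep [ 0.585 -0.06   0.055]
jaw 296 [[0.52, 0.0, 0.079], [0.576, 0.008, 0.087], [0.634, 0.019, 0.091]]
bottle 314 [[0.548, 0.038, 0.135], [0.567, 0.06, 0.167], [0.59, 0.084, 0.172]]
lever 58 [[0.565, -0.062, 0.124], [0.57, -0.051, 0.147], [0.576, -0.04, 0.15]]
```

View pics/w3.png

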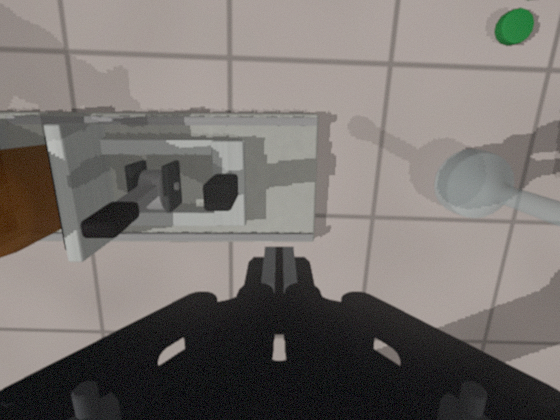

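The jaw is snug: it moved about 62–63 mm and the gap is about 85 mm. In the wrist view the lever grip is at (110,218), still upright, and the post is at (221,190). Next I'm moving to the far (+x) side of the lever.

Call:
move_arm:
  jaw: [0, 0, 0, 0, 0, 0, 0, 0, 0]
  dp:
    - [0.9, -2.9, 0]
    - [0.9, -2.9, 0]
    - [0.9, -2.9, 0]
    - [0.9, -2.9, 0]
    - [0, 0, 0]
    - [0, 0, 2.9]
    - [0, 0, 2.9]
    - [0, 0, 2.9]
    - [0, 0, 0]
  turn:
    - [0, 0, 0]
    - [0, 0, 0]
    - [0, 0, 0]
    - [0, 0, 0]
    - [0, 0, 0]
    - [0, 0, 0]
    - [0, 0, 0]
    - [0, 0, 0]
    - [0, 0, 0]

```text
time_s: 6.88
position: [0.6091, -0.0551, 0.1096]
tool_rot: [[0.999, 0.034, -0.012], [0.034, -0.999, 0.004], [-0.012, -0.004, -1.0]]
ft_force: [-0.7, 0.4, -1.8]
grip_width: 0.0001
gripper_force: 0.0
```

Call:
move_arm:
  jaw: [0, 0, 0, 0, 0, 0, 0]
  dp:
    - [-0.9, 0, -1.2]
    - [-1.5, 0, -0.1]
    - [-1.0, 0, 0.1]
    - [-1.0, 0, 0.2]
    - [-1.0, 0, 0.4]
    - [0, 0, 0]
    - [0, 0, 0]
  turn:
    - [0, 0, 0]
    - [0, 0, 0]
    - [0, 0, 0]
    - [0, 0, 0]
    - [0, 0, 0]
    - [0, 0, 0]
    - [0, 0, 0]

```text
time_s: 7.47
position: [0.5585, -0.0578, 0.123]
tool_rot: [[0.999, 0.033, 0.0], [0.033, -0.999, 0.0], [0.0, -0.0, -1.0]]
ft_force: [-0.2, -0.2, 0.2]
grip_width: 0.0001
gripper_force: 0.0
```

Call:
move_arm:
  jaw: [0, 0, 0, 0, 0, 0]
  dp:
    - [-0.85, 0, 0.75]
    - [-0.85, 0, 0.75]
    - [-0.65, 0, 0.6]
    - [-0.65, 0, 0.6]
    - [-0.5, 0, 0.7]
    - [-0.5, 0, 0.7]
  turn:
    - [0, 0, 0]
    - [0, 0, 0]
    - [0, 0, 0]
    - [0, 0, 0]
    - [0, 0, 0]
    - [0, 0, 0]

```text
time_s: 7.97
position: [0.5198, -0.0594, 0.0826]
tool_rot: [[0.999, 0.034, 0.003], [0.034, -0.999, -0.001], [0.003, 0.001, -1.0]]
ft_force: [0.3, -0.3, 7.7]
grip_width: -0.0002
gripper_force: 3.3
```

Call:
move_arm:
  jaw: [0, 0, 0, 0, 0, 0]
  dp:
    - [-0.4, 0, 0.75]
    - [-0.4, 0, 0.75]
    - [-0.3, 0, 0.8]
    - [-0.2, 0, 0.8]
    - [0, 0, 0.4]
    - [0, 0, 0]
  turn:
    - [0, 0, 0]
    - [0, 0, 0]
    - [0, 0, 0]
    - [0, 0, 0]
    - [0, 0, 0]
    - [0, 0, 0]

```text
time_s: 8.47
position: [0.5084, -0.0602, 0.0509]
tool_rot: [[0.999, 0.034, 0.008], [0.034, -0.999, -0.003], [0.008, 0.003, -1.0]]
ft_force: [-6.4, 3.1, 39.6]
grip_width: 0.0001
gripper_force: 19.7
```

The force jumped to 40 N at the end of the lever's travel, so I'm lifting off and looking.

Call:
move_arm:
  jaw: [0, 0, 0, 0, 0, 0, 0, 0, 0, 0]
  dp:
    - [0, 0, -0.6]
    - [0, 0, -2.0]
    - [0, 0, -4.0]
    - [0, 0, -4.0]
    - [0, 0, -4.0]
    - [0, 0, -4.0]
    - [-2.0, 3.5, 0]
    - [-2.0, 3.5, 0]
    - [-2.0, 3.5, 0]
    - [0, 0, 0]
  turn:
    - [0, 0, 0]
    - [0, 0, 0]
    - [0, 0, 0]
    - [0, 0, 0]
    - [0, 0, 0]
    - [0, 0, 0]
    - [0, 0, 0]
    - [0, 0, 0]
    - [0, 0, 0]
    - [0, 0, 0]

```text
time_s: 9.3
position: [0.4473, -0.1714, 0.2331]
tool_rot: [[1.0, 0.028, 0.0], [0.028, -1.0, -0.002], [-0.0, 0.002, -1.0]]
ft_force: [1.0, -0.7, -0.1]
grip_width: -0.0002
gripper_force: 0.0
```

Run:
```python
from h import *
s,im,d=grab("top"); cv2.imwrite("pics/top4.png",cv2.resize(im[110:290,100:440,::-1],None,fx=2.3,fy=2.3)); print(s["position"],s["ft_force"])
v,u=np.mgrid[0:420,0:560]
c=cams.calibration("top"); f=210/np.tan(np.radians(c["vertical_fov"])/2)
P=np.stack([(u-c["cx"])*d/f,-(v-c["cy"])*d/f,-d,np.ones_like(d)],-1)@np.linalg.inv(c["view"]).T
X,Y,Z=P[...,0],P[...,1],P[...,2]
w=(X>.45)&(X<.65)&(d>0)
for n,m in (("jaw",w&(X>.5)&(Z>.078)&(Z<.096)&(Y<.04)&(Y>-.03)),("bottle",w&(Z>.135)&(Z<.18)&(Y>0)&(Y<.12)),("lever",(X>.46)&(X<.52)&(Z>.025)&(Z<.1)&(Y>-.08)&(Y<-.03))):
    print(n,m.sum(),np.round(np.percentile(P[m][:,:3],[2,50,98],axis=0),3).tolist() if m.sum() else "")
for x in (.475,.485,.495,.505,.515):
    m=(abs(X-x)<.005)&(Z>.025)&(Z<.1)&(Y>-.08)&(Y<-.03)
    print(x,m.sum(),np.round(Z[m].mean(),4) if m.sum() else "")
s,im,d=grab("side"); cv2.imwrite("pics/side4.png",cv2.resize(im[130:290,180:340,::-1],None,fx=3.7,fy=3.7))
```

```text
[ 0.44734506 -0.1714122   0.23310303] [ 1.02400792 -0.74318031 -0.0905067 ]
jaw 293 [[0.519, -0.0, 0.079], [0.574, 0.008, 0.086], [0.634, 0.022, 0.091]]
bottle 307 [[0.549, 0.038, 0.136], [0.568, 0.06, 0.167], [0.595, 0.084, 0.172]]
lever 153 [[0.471, -0.066, 0.044], [0.493, -0.054, 0.051], [0.518, -0.043, 0.056]]
0.475 35 0.0524
0.485 32 0.0518
0.495 28 0.0515
0.505 36 0.0501
0.515 22 0.0491
```

View pics/top4.png

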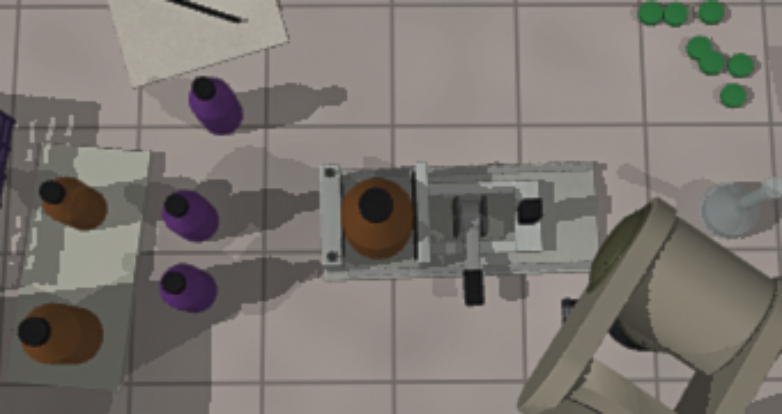

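View pics/side4.png

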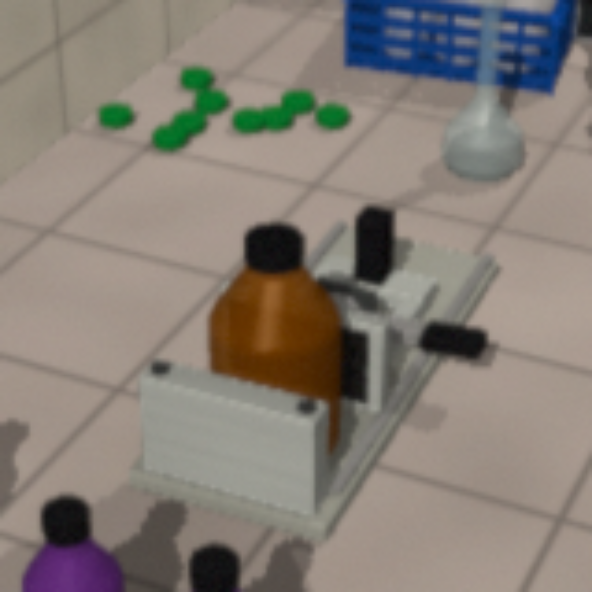

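The lever lies flat towards the robot, with its grip at (473,288) in the top crop and its slope matching about 1.5 rad. The bottle is upright between the jaw and the stop, and the board bottles and flask are undisturbed. I'm handing in.

```bash
python3 -c "
from rig import ticket; print(ticket.close_job())"
```

```text
the job is handed in; nothing more can be done
None
```

The large bottle is snug and upright between the jaw and the stop, the cam lever is down at about 1.5 rad, the board bottles and flask were left alone, and the job was handed in at about 9.4 s (no verdict was returned).

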